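# Remix a settled sample on the touch vortex mixer

### The job

The sample in the full-length tube has settled and has to be mixed. Turn the knob on the front of the mixer with the deep rubber cup until its pointer stands straight up, then take the one full-length capped tube out of the rack of short tubes, set its closed end in the mixer's rubber cup and, with the tube upright, press gently until the sprung cup has sunk about halfway down its travel. Finish while still gripping the tube and holding it pressed there; leave the short tubes in the rack and the other things on the worktop where they are.

Things in the scene. Friction and masses are not known exactly. Their poses are not given: they have to be found in the camera images.
- mixer: Vortex mixer to use: white housing 160 mm deep, 116 wide, 64 high, black boot and deep black rubber cup on top; stands firm. Origin under the housing at worktop height; its -x axis points out of the front panel (to the robot side), y left, z up. A similar mixer with a shallow dished head at the far back left is out of reach and plays no part.
- speed_knob (a point): Middle of the speed knob: black, 17 mm across, 13 mm proud of the front panel (6.5 mm behind this point), at [-0.0725, 0, 0.0311] in the mixer's frame. Its axis points out of the panel along [-0.990, 0, 0.139] there. Pinch it from above across its sides (along the mixer's y) and roll the gripper about its axis; gripped firmly (40 N) it turns easily and stays where left.
- mixer_speed (a joint): Angle of the speed knob in rad: 0 when the white pointer line stands straight up (mid-scale), positive anticlockwise as seen from in front of the panel (positive about the outward axis). It starts 0.5 to 0.9 anticlockwise of upright.
- cup_seat (a point): Centre of the inner floor of the rubber cup, at [0.018, 0, 0.1145] in the mixer's frame while the cup is up; sinks with it. The cup is 55 mm wide; its recess is 12 mm deep (rim 12 mm above this point), 43 mm wide at the mouth, tapering to a floor 17.6 mm wide.
- tube_cup (a joint): How far the sprung cup has been pressed straight down, in m: 0 up, 0.008 at the stop, about 0.004 wanted. The push needed is about 1.3 N to start it, 3.7 N at 4 mm, 6 N at the stop.
- rack: Stainless tube rack, fixed, 185 mm long (its x), 87 mm wide (its y), two perforated shelves with 17 mm square holes, the upper 57 mm above the worktop, and a handle flap 122 mm high across its far (+x) end. Origin at the middle of its underside.
- sample_tube: The full-length capped tube, 13 mm in diameter, 104 mm tall; its ribbed cap, 16.4 mm in diameter, runs from 78 to 104 mm above its closed end; about 20 g. Stands loosely in one of four holes of the rack and may lean a few degrees. Origin at the centre of its closed lower end, z along the tube to the cap.
- short_tube_1: A short capped tube, 13 mm in diameter and 75 mm tall, same yellow cap; stands in the rack and stays there. Origin at the centre of its lower end.
- short_tube_2: Another such short tube in the rack.
- short_tube_3: Another such short tube in the rack.
- lying_tube: A red-capped tube, 100 mm long and 17 mm thick, lying on the worktop between mixer and rack; stays there. Origin under its middle.
- petri: A closed petri dish, 74 mm wide and 16 mm high, on the worktop between mixer and rack; stays there. Origin under its middle.
Not all that is in view belongs to the job. What is shaped like the sample_tube but pink is not meant.

How it is judged:
By the outcome, as a careful person would: the job done as asked, in the order asked, and still so for the second after the job is handed in, while the arm keeps its last pose, push and grip.
It also fails if it takes over 61 s, if anything falls off the work surface, if the arm or the gripper's body presses on something with over 40 N, if the wrist force passes 120 N, or if a joint passes its speed limit or range.

### The arm

A 7-joint arm with a two-finger parallel gripper is mounted at the origin on a cart in front of the work surface, level with it; the furniture and walls round the work are solid. World frame = base frame: x ahead of the robot, y to its left, z up, the work surface at z = 0. Lengths are in m, angles in rad, forces in N, time in s.
With the tool pointing down it reaches from about 0.4 to 0.875 m from the base axis. Payload 6.5 kg.
Tool frame: the origin (TCP) lies on the centre line of the jaws, within the pads' length; the fingertips stand ctrl.tips_ahead ahead of it and the grasp point (between the pads) is the TCP (ctrl.tips_ahead is the distance from the TCP to the fingertips, in m); z points along the fingers, y is the line along which they close (so a half turn about z gives the same grasp; the last joint's range is limited). The gripper opens to 88 mm and grips with 3 to 60 N. Pads are 18 mm wide; open, the fingers measure 123 mm over their backs; the gripper's body (75 mm by 187 mm) begins 45 mm behind the grasp point.
Start: joints at [-1.21, 0.536, -0.004, 1.538, 0.003, 1.067, -0.071], TCP at [0.269, 0.592, 0.258] pointing down, gripper open.
Joint ranges: [-2.7, 2.7], [-0.37, 2.16], [-1.27, 1.26], [0.24, 2.4], [-1.31, 4.45], [0.19, 1.91], [-2.76, 2.76]. Speed limits (rad/s): [2.39, 2.39, 3.14, 3.14, 3.14, 3.14, 3.14].

### API

Orientations are given as a rotation vector (axis times angle).
In Python, from station import ctrl gives the robot as it stands.
- The arm moves only by the tool step_arm, never from a script. Its argument "plan" is a list of rows, each a list of 5 numbers: the shift along the tool's x, y, z in fractions of the full range, 1 being 0.5 m, then the turn about the tool's z in parts of the range, where 1.0 means 180 degrees, then the finger opening in cm, from 0 to 8.81. A call has 1 to 12 rows; each row is the pose to reach, as a shift and turn from the pose commanded when the call began, along the tool's axes at that moment; what a row does not reach only later rows make up. A row lasts 1/12 s, in which the tool goes at most 41.7 mm and 7.16 degrees, less where a joint would pass 70% of its speed; a pose out of reach is approached as far as the arm can. Shift and turn numbers lie between -1 and 1, and a call with a number outside is refused. A call with a gripper value outside its range is refused whole. The fingers move at their own pace and stop on an object; the grip force is fixed at half the most. Time passes only in rows, so rows that repeat a pose let the fingers close. It gives the time, the measured TCP pose, the force, the opening and the grip force at its end, in the units of the state.
- ctrl.state(): the state, without advancing time (a new reading comes with each control period).
- ctrl.read_camera(name): name is "side" or "top"; returns a dict with "image" (384x512x3 uint8, red, green, blue), "fx", "fy", "cx", "cy" (pixels), "extrinsics" (4x4, takes a point from world to camera coordinates). Camera axes: x right, y up, looking along -z (the intrinsics and any distortion apply to the point x, -y, -z); pixel columns grow to the right and rows downward; lengths in m; the calibration is good to about 2 mm. A picture is of the moment at which its call begins. There is no depth.
- ctrl.finish_job(): hands the job in; it is judged then, once.
The state is a dict: "clock": time; "joints": joint angles; "qd": joint speeds; "effort": joint torques, N m; "position": TCP position; "orientation": TCP orientation; "wrist_force": force on the tool from outside, world axes, zero at the start; "moment": the same for the moment, N m; "width": finger opening in m; "grasp_force": force on a finger pad.
Only numpy, scipy, OpenCV 4.12 (cv2) and the standard library are available. Lean on these libraries where they do the work, as an engineer would, in place of code of your own. Each camera call takes 0.05 s, during which the arm holds its last target. There are 200 camera calls.

## Working session

There is one attempt and no reset: what is moved stays moved. The work goes in short steps, Python scripts to look and compute and a tool call to move; the robot and the scene stay as the last step left them, time stands still between calls to the robot, and variables do not carry over. Pictures are saved under pics/ and viewed, at most 12 in all, crops included, and the job is handed in when it is done.

Besides the shell and the picture viewer there is one more tool, called after "Emit:" as name([rows], argument=value, ...), one row to a line, values as JSON. step_arm: Moves the arm, as the interface text tells. Its arguments: {"type":"object","properties":{"plan":{"type":"array"}},"required":["plan"]}

```bash
mkdir -p pics
cat > h.py <<'E'
import numpy as np, cv2
from station import ctrl
from scipy.spatial.transform import Rotation as R
def cam(n):
    return ctrl.read_camera(n)
def proj(c,p):
    p=np.atleast_2d(p); E=c["extrinsics"]; q=p@E[:3,:3].T+E[:3,3]
    return np.c_[c["cx"]+c["fx"]*q[:,0]/-q[:,2], c["cy"]+c["fy"]*-q[:,1]/-q[:,2]]
def ray(c,u,v):
    E=c["extrinsics"]; d=np.array([(u-c["cx"])/c["fx"],-(v-c["cy"])/c["fy"],-1])
    o=-E[:3,:3].T@E[:3,3]; d=E[:3,:3].T@d; return o,d/np.linalg.norm(d)
def onz(c,u,v,z):
    o,d=ray(c,u,v); return o+d*(z-o[2])/d[2]
def tri(c1,p1,c2,p2):
    o1,d1=ray(c1,*p1);o2,d2=ray(c2,*p2)
    s=np.linalg.lstsq(np.c_[d1,-d2],o2-o1,rcond=None)[0]
    a=o1+s[0]*d1;b=o2+s[1]*d2; return (a+b)/2,np.linalg.norm(a-b)
def save(c,name,box=None,k=1):
    im=c["image"]
    if box: im=im[box[1]:box[3],box[0]:box[2]]
    cv2.imwrite("pics/"+name+".png",cv2.resize(im[:,:,::-1],None,fx=k,fy=k,interpolation=cv2.INTER_CUBIC))
E
python3 - <<'E'
from h import *
s=ctrl.state(); print(s["position"],s["orientation"],s["width"],ctrl.tips_ahead,s["clock"])
for n in("side","top"):
    c=cam(n); save(c,n,k=1.5); print(n,c["fx"],c["fy"],c["cx"],c["cy"],c["extrinsics"].round(4).tolist(),[k for k in c])
E
```

```text
[0.26884142 0.59116349 0.25685089] [-6.65164579e-01 -3.07014498e+00  2.66660893e-03] 0.0880348834217443 0.019 0.0
side 388.55321648816147 388.55321648816147 252.8529487129606 190.99099212874236 [[0.9652, -0.2607, -0.0228, -0.5004], [0.1285, 0.3965, 0.909, -0.1511], [-0.2279, -0.8803, 0.4161, -0.8851], [0.0, 0.0, 0.0, 1.0]] ['image', 'fx', 'fy', 'cx', 'cy', 'extrinsics']
top 390.94443435399165 390.94443435399165 250.05054935862418 195.09798729461025 [[0.025, -0.9997, -0.001, -0.0564], [0.9936, 0.0248, 0.1105, -0.4971], [-0.1104, -0.0037, 0.9939, -0.8845], [0.0, 0.0, 0.0, 1.0]] ['image', 'fx', 'fy', 'cx', 'cy', 'extrinsics']
```

View pics/side.png

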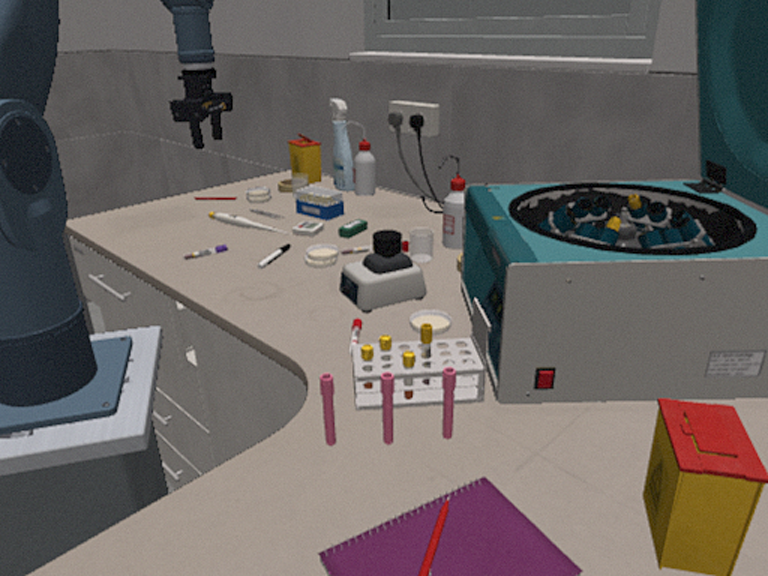

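View pics/top.png

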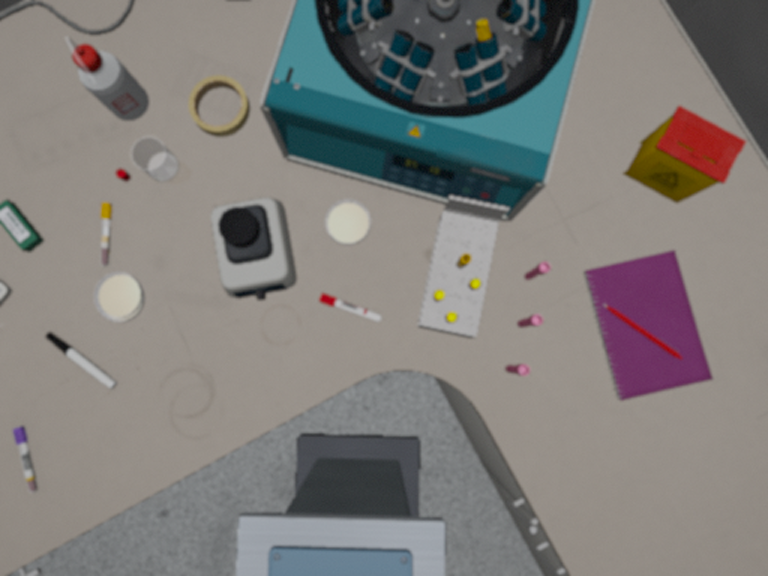

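The side view shows four yellow caps, at 768-px scale: (367,352), (385,342), (408,359) and (426,333). The one at (426,333) stands tallest. The top view shows them at (452,317), (439,295), (475,284) and (465,260), and the last is elongated by height. The pink tubes are decoys. The mixer cup is at top (240,228) with its knob at (261,295).

Run:
```python
from h import *
S=cam("side");T=cam("top")
def blobs(c,box,lo,hi,amin):
    x0,y0,x1,y1=box; h=cv2.cvtColor(c["image"][y0:y1,x0:x1],cv2.COLOR_RGB2HSV)
    m=cv2.inRange(h,np.array(lo),np.array(hi)); n,l,st,ce=cv2.connectedComponentsWithStats(m)
    return [((ce[i]+[x0,y0]).round(1).tolist(),st[i].tolist()) for i in range(1,n) if st[i][4]>=amin],m
ys=blobs(S,(230,205,330,260),(18,120,90),(35,255,255),8)[0]
yt=blobs(T,(270,150,340,230),(18,120,90),(35,255,255),8)[0]
print("S",ys);print("T",yt)
for a,_ in ys:
    for b,_ in yt:
        p,e=tri(S,a,T,b)
        if e<.006: print(a,b,p.round(4),round(e,4))
d,m=blobs(T,(130,125,205,205),(0,0,0),(180,255,45),10); print("dark",d)
d,m=blobs(S,(225,150,290,205),(0,0,0),(180,255,45),10); print("darkS",d)
w,m=blobs(T,(130,125,205,205),(0,0,150),(180,30,255),100); print("white",w)
x=cv2.findContours(m,cv2.RETR_EXTERNAL,cv2.CHAIN_APPROX_NONE)[0]; x=max(x,key=cv2.contourArea)
print(cv2.minAreaRect(x), cv2.boxPoints(cv2.minAreaRect(x))+[130,125])
a=cv2.resize(S["image"][150:280,215:335],None,fx=4.4,fy=4.4,interpolation=cv2.INTER_CUBIC)
cv2.imwrite("pics/cS.png",a[:,:,::-1])
b=cv2.resize(T["image"][120:235,130:345],None,fx=3.6,fy=3.6,interpolation=cv2.INTER_CUBIC)
cv2.imwrite("pics/cT.png",b[:,:,::-1])
```

```text
S [([284.0, 222.0], [51, 11, 7, 13, 87]), ([256.7, 227.8], [23, 18, 8, 10, 64]), ([244.4, 234.5], [11, 25, 8, 10, 68]), ([272.1, 238.9], [39, 29, 8, 11, 69])]
T [([309.3, 172.8], [36, 19, 8, 8, 43]), ([316.2, 188.7], [43, 36, 7, 7, 36]), ([292.4, 196.6], [20, 44, 6, 6, 33]), ([300.8, 210.9], [28, 58, 7, 7, 36])]
[284.0, 222.0] [309.3, 172.8] [ 0.5427 -0.1719  0.0927] 0.0009
[256.7, 227.8] [292.4, 196.6] [ 0.4921 -0.1383  0.0688] 0.0013
[244.4, 234.5] [300.8, 210.9] [ 0.4603 -0.1573  0.0685] 0.0023
[272.1, 238.9] [316.2, 188.7] [ 0.5109 -0.1911  0.0684] 0.002
dark [([159.9, 151.7], [17, 14, 27, 26, 539]), ([177.4, 153.5], [47, 24, 2, 10, 10]), ([170.1, 169.9], [25, 36, 25, 14, 44]), ([179.7, 192.6], [43, 65, 17, 8, 49]), ([163.8, 195.0], [27, 69, 15, 3, 28])]
darkS [([240.4, 152.1], [12, 0, 7, 6, 15]), ([257.6, 162.0], [24, 4, 18, 18, 286]), ([256.9, 177.4], [17, 22, 33, 10, 134]), ([232.6, 192.3], [2, 32, 12, 21, 122])]
white [([166.0, 163.2], [0, 0, 75, 80, 3635])]
((37.0, 39.5), (79.0, 74.0), 90.0) [[130. 125.]
 [204. 125.]
 [204. 204.]
 [130. 204.]]
```

View pics/cS.png

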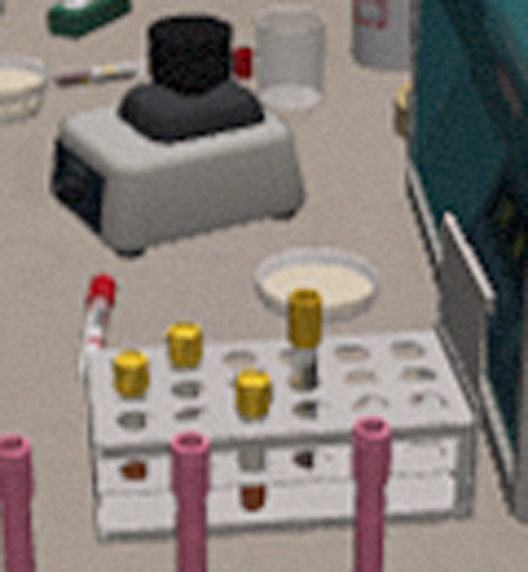

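View pics/cT.png

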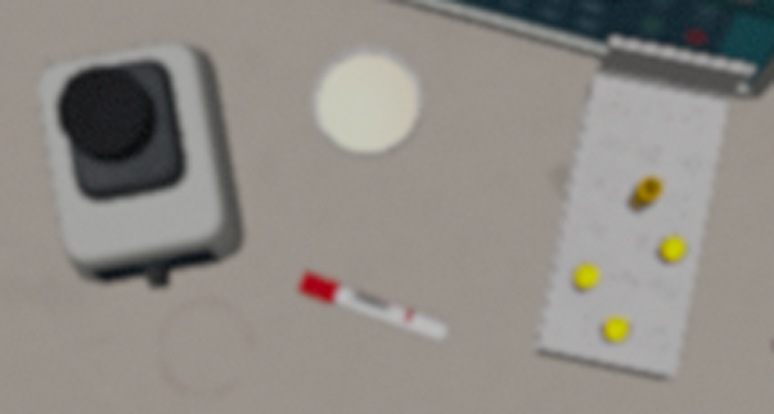

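The tall tube is confirmed: cap at side (284,222) and top (309,173), triangulated at z = 0.093. The three short tubes' caps come out at 0.0685, so it is the right one. Next I'll find the mixer pose and look at the knob pointer.

```bash
cat >> h.py <<'E'
def avg(n,k):
    c=cam(n); im=c["image"].astype(float)
    for _ in range(k-1): im+=cam(n)["image"]
    c["image"]=(im/k).clip(0,255).astype(np.uint8); return c
E
python3 - <<'E'
from h import *
S=avg("side",8);T=avg("top",8)
np.savez("avg.npz",S=S["image"],T=T["image"])
# cup outline in both
for c,b in((T,(140,130,185,172)),(S,(243,148,275,182))):
    g=cv2.cvtColor(c["image"],cv2.COLOR_RGB2GRAY); print(np.percentile(g[b[1]:b[3],b[0]:b[2]],[5,25,50,75]))
    m=(g[b[1]:b[3],b[0]:b[2]]<40).astype(np.uint8)
    x=max(cv2.findContours(m,cv2.RETR_EXTERNAL,cv2.CHAIN_APPROX_NONE)[0],key=cv2.contourArea)
    print("cup",cv2.fitEllipse(x),cv2.boundingRect(x),b[:2])
    if c is T: e=cv2.fitEllipse(x)[0]; cup=onz(T,e[0]+140,e[1]+130,.1265); print("cupT@rim",cup)
print("knobT",onz(T,173.9,196.4,.036))
# housing edges: gradients subpixel left/right along rows
g=cv2.cvtColor(T["image"],cv2.COLOR_RGB2GRAY).astype(float)
for r in range(150,190,6):
    row=cv2.GaussianBlur(g,(1,5),0)[r]; d=np.diff(row)
    l=135+np.argmax(d[135:152]); rr=178+np.argmin(d[178:200]); print(r,l,rr)
a=cv2.resize(S["image"][178:212,222:262],None,fx=10,fy=10,interpolation=cv2.INTER_CUBIC)
t=cv2.resize(T["image"][185:205,160:190],None,fx=12,fy=12,interpolation=cv2.INTER_CUBIC)
t=cv2.copyMakeBorder(t,0,100,0,0,cv2.BORDER_CONSTANT)
a=np.hstack([a,t]).astype(float); a=(255*(a/255)**.6).astype(np.uint8)
cv2.imwrite("pics/knob.png",a[:,:,::-1])
print("centrifuge foot",onz(T,283/1.5,155/1.5,0),onz(T,515/1.5,215/1.5,0))
E
```

```text
[ 26.  31.  65. 148.]
cup ((19.884780883789062, 21.66621971130371), (23.990488052368164, 26.176149368286133), 129.20506286621094) (7, 9, 27, 26) (140, 130)
cupT@rim [0.57458019 0.14768895 0.1265    ]
[ 11.35  26.    58.   152.  ]
cup ((14.64879035949707, 13.954371452331543), (17.835084915161133, 18.702669143676758), 105.70284271240234) (6, 6, 18, 18) (243, 148)
knobT [0.49001519 0.13185006 0.036     ]
150 141 186
156 142 187
162 143 188
168 144 189
174 145 190
180 146 191
186 147 188
centrifuge foot [0.72549279 0.11334481 0.        ] [ 0.63408838 -0.26810263  0.        ]
```

View pics/knob.png

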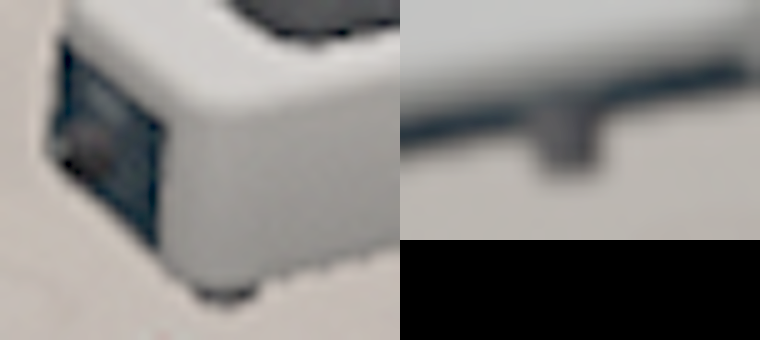

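The pointer is barely resolved: the knob sits near side px (231,193), and its front edge is at top row 199.5. I'll project the model points to check the mixer pose and see where the pointer should appear.

Run:
```python
from h import *
import cv2
S=cam("side");T=cam("top"); z=np.load("avg.npz")
for c in(S,T): print("campos",-c["extrinsics"][:3,:3].T@c["extrinsics"][:3,3])
yaw=.187; Rm=R.from_euler("z",yaw).as_matrix()
cup=np.array([.5746,.1477,0]); org=cup-Rm@[.018,0,0]; print("org",org)
M=lambda p:(np.atleast_2d(p)@Rm.T)+org
th=np.linspace(0,2*np.pi,24,endpoint=False)
rim=M(np.c_[.018+.0275*np.cos(th),.0275*np.sin(th),0*th+.1265])
for n,c in(("S",S),("T",T)):
    p=proj(c,rim); print(n,"rim px",p.min(0).round(1),p.max(0).round(1))
    print(" housing top corners?",proj(c,M([[-.08,.058,0],[-.08,-.058,0],[.08,-.058,0],[.08,.058,0]])).round(1).tolist())
    ax=np.array([-.990,0,.139]); k=np.array([-.0725,0,.0311]); f=k+.0065*ax; up=np.array([.139,0,.990])
    print(" knob base/centre/front",proj(c,M([k-.0065*ax,k,f])).round(1).tolist())
    print(" face top/left/bottom/right",proj(c,M([f+.0085*up,f+[0,.0085,0],f-.0085*up,f-[0,.0085,0]])).round(1).tolist())
print("top front edge row 199.5 ->",onz(T,173.9,199.8,.03))
im=z["S"]; print(im[184:200,226:240].sum(2)//3)
print((im[184:200,226:240,0].astype(int)-im[184:200,226:240,2]))
```

```text
campos [ 0.30068294 -0.84968376  0.49429345]
campos [ 0.39764518 -0.04735992  0.93394304]
org [0.5569138  0.14435358 0.        ]
S rim px [247.7 153.6] [267.2 160.1]
 housing top corners? [[220.0, 196.7], [235.5, 212.8], [286.3, 200.5], [267.6, 186.2]]
 knob base/centre/front [[231.4, 193.8], [229.3, 194.0], [227.2, 194.2]]
 face top/left/bottom/right [[227.4, 191.4], [226.1, 193.1], [227.0, 197.0], [228.4, 195.3]]
T rim px [146.9 138.9] [172.9 164.5]
 housing top corners? [[153.6, 206.8], [201.5, 199.0], [191.8, 134.8], [144.8, 142.3]]
 knob base/centre/front [[174.3, 195.8], [174.6, 198.5], [175.0, 201.2]]
 face top/left/bottom/right [[174.2, 200.3], [171.3, 201.8], [175.7, 202.0], [178.6, 200.6]]
top front edge row 199.5 -> [0.48269252 0.13267758 0.03      ]
[[154  88   6  16  32  57  86  99 105 118 135 154 168 175]
 [140  73  11  20  27  26  54  82  98 103 117 133 150 164]
 [141  74  11  19  29  41  29  46  78  97 103 114 128 146]
 [143  75  13  21  30  46  50  35  44  73  95 103 108 126]
 [132  64  15  17  23  40  50  47  30  27  67  87  99 109]
 [115  39  11  19  26  28  41  46
[... 861 characters left out ...]
5 -15 -17 -12 -10  -9  -9 -10  -8   3   5   8   7]
 [ 15  -6 -17 -16 -11 -12  -8  -8 -11 -14 -10   0   5   8]
 [ 12  -9 -11  -6  -5  -6  -5  -8 -12 -10 -12 -13  -1   7]
 [ 12  -8  -4  -2   0   2   1  -8 -12 -10 -15 -14  -4   6]
 [ 13  -3   1  -1  -1  -1   0  -8  -8 -13 -12 -14  -1   6]
 [ 12   0   0  -1   0  -1   1  -5 -10 -12 -16 -13  -2   7]
 [ 19   9  -1  -1  -1   0   1 -10 -11 -12 -12 -14   1   7]
 [ 22  16   7   0  -2  -2  -3  -9 -10 -10 -12 -13   2   6]
 [ 21  20  16   8  -1  -9 -11 -12 -11 -11 -12 -17   4   7]
 [ 22  22  21  20  11  -4 -15 -15 -11 -15 -15 -13   7   9]
 [ 22  23  21  23  20  14   2 -12 -14 -13 -12 -14   7   9]
 [ 23  22  22  22  24  22  14   4 -10 -17 -16 -12   7   7]]
```

```bash
cat >> h.py <<'E'
def go(target,ydir=None):
    """shift (cm) in tool axes and turn (deg) to bring TCP to target with tool y at world angle ydir (deg)"""
    s=ctrl.state(); Rt=R.from_rotvec(s["orientation"]).as_matrix()
    d=Rt.T@(np.array(target)-s["position"])*100
    a=np.degrees(np.arctan2(Rt[1,1],Rt[0,1])); t=0 if ydir is None else -((ydir-a+90)%180-90)
    print("shift",d.round(2),"turn",round(t,1),"ynow",round(a,1),"tilt",Rt[:,2].round(4),"t",s["clock"])
def st():
    s=ctrl.state(); print(s["clock"],np.round(s["position"],4),"F",np.round(s["wrist_force"],2),"w",round(s["width"],4),"g",round(s["grasp_force"],1))
E
python3 -c "
from h import *
go([.4806,.130,.12],100.7)"
```

```text
shift [-38.37 -33.27  13.77] turn -35.2 ynow 65.5 tilt [ 0.e+00 -1.e-04 -1.e+00] t 1.1
```

The manual's scale: shifts go in shares of 0.5 m and turns go in shares of 180 degrees. Converting my numbers, -38.4 cm / 50 = -0.768, -33.3 cm / 50 = -0.666, -35.2 degrees / 180 = -0.1956.

Emit:
step_arm([
  [-0.768, -0.666, 0, -0.1956, 4.4],
  [-0.768, -0.666, 0, -0.1956, 4.4],
  [-0.768, -0.666, 0, -0.1956, 4.4],
  [-0.768, -0.666, 0, -0.1956, 4.4],
  [-0.768, -0.666, 0, -0.1956, 4.4],
  [-0.768, -0.666, 0, -0.1956, 4.4],
  [-0.768, -0.666, 0, -0.1956, 4.4],
  [-0.768, -0.666, 0, -0.1956, 4.4],
  [-0.768, -0.666, 0, -0.1956, 4.4],
  [-0.768, -0.666, 0, -0.1956, 4.4],
  [-0.768, -0.666, 0, -0.1956, 4.4],
  [-0.768, -0.666, 0, -0.1956, 4.4],
])

```text
clock: 2.1
position: [0.4779, 0.1352, 0.2581]
orientation: [-0.294, 3.127, 0.0]
wrist_force: [0.5, -0.1, -0.3]
width: 0.044
grasp_force: 0.0
```

Emit:
step_arm([
  [0, 0, 0, 0, 4.4],
  [0, 0, 0, 0, 4.4],
  [0, 0, 0, 0, 4.4],
])

```text
clock: 2.35
position: [0.4772, 0.1377, 0.2578]
orientation: [-0.294, 3.128, 0.001]
wrist_force: [0.6, 0.3, -0.5]
width: 0.0442
grasp_force: 0.0
```

```bash
python3 -c "
from h import *
st(); go([.4806,.130,.034],100.7)"
```

```text
2.35 [0.4772 0.1377 0.2578] F [ 0.55  0.3  -0.48] w 0.0442 g 0.0
shift [-0.19 -0.83 22.38] turn 0.0 ynow 100.7 tilt [-0.e+00  5.e-04 -1.e+00] t 2.35
```

Emit:
step_arm([
  [-0.004, -0.016, 0.08, 0, 4.4],
  [-0.004, -0.016, 0.16, 0, 4.4],
  [-0.004, -0.016, 0.24, 0, 4.4],
  [-0.004, -0.016, 0.32, 0, 4.4],
  [-0.004, -0.016, 0.38, 0, 4.4],
  [-0.004, -0.016, 0.41, 0, 4.4],
  [-0.004, -0.016, 0.43, 0, 4.4],
  [-0.004, -0.016, 0.446, 0, 4.4],
  [-0.004, -0.016, 0.458, 0, 4.4],
  [-0.004, -0.016, 0.458, 0, 4.4],
  [-0.004, -0.016, 0.458, 0, 4.4],
])

```text
clock: 3.27
position: [0.4813, 0.1301, 0.0294]
orientation: [-0.295, 3.127, 0.001]
wrist_force: [0.4, 0.1, 0.6]
width: 0.0438
grasp_force: 0.0
```

Run:
```python
from h import *
st(); S=avg("side",4);T=avg("top",3)
a=cv2.resize(S["image"][160:215,205:275],None,fx=6,fy=6,interpolation=cv2.INTER_CUBIC)
t=cv2.resize(T["image"][170:225,145:205],None,fx=6,fy=6,interpolation=cv2.INTER_CUBIC)
a=np.hstack([a,t]);cv2.imwrite("pics/atknob.png",((a/255.)**.6*255).astype(np.uint8)[:,:,::-1])
```

```text
3.2667 [0.4813 0.1301 0.0294] F [0.38 0.07 0.6 ] w 0.0438 g 0.0
```

View pics/atknob.png

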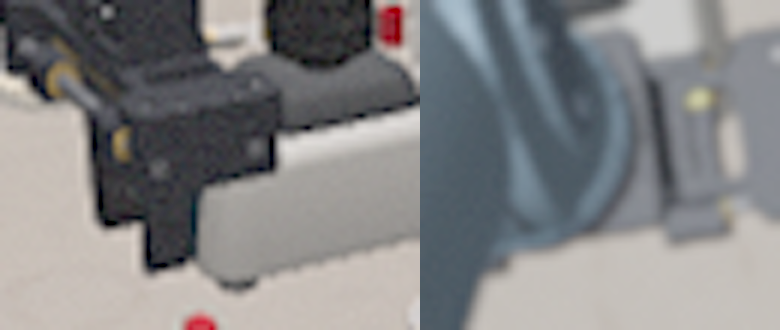

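The fingers straddle the knob and touch nothing. The arm can't roll, so I'll press the left pad on the knob's +y side and move it up, which turns the knob clockwise by friction.

To row units: -1.1 cm / 50 = -0.022, -1 cm / 50 = -0.02.

Emit:
step_arm([
  [0, -0.01, 0, 0, 4.4],
  [0, -0.02, 0, 0, 4.4],
  [0, -0.022, 0, 0, 4.4],
  [0, -0.022, 0, 0, 4.4],
])

```text
clock: 3.95
position: [0.4829, 0.1185, 0.0288]
orientation: [-0.293, 3.128, 0.0]
wrist_force: [0.2, 0.0, 0.1]
width: 0.0443
grasp_force: 0.1
```

To row units: -0.1 cm / 50 = -0.002.

Emit:
step_arm([
  [0, -0.002, 0, 0, 4.4],
  [0, -0.002, 0, 0, 4.4],
])

```text
clock: 4.12
position: [0.483, 0.1183, 0.0287]
orientation: [-0.295, 3.128, 0.001]
wrist_force: [0.9, 2.3, 0.6]
width: 0.044
grasp_force: 1.1
```

Emit:
step_arm([
  [0, -0.002, 0, 0, 4.4],
  [0, -0.002, 0, 0, 4.4],
])

```text
clock: 4.28
position: [0.483, 0.1181, 0.0287]
orientation: [-0.296, 3.128, 0.002]
wrist_force: [-2.3, 5.0, 1.0]
width: 0.0445
grasp_force: 2.5
```

To row units: -0.1 cm / 50 = -0.002.

Emit:
step_arm([
  [0, -0.002, 0, 0, 4.4],
  [0, -0.002, 0, 0, 4.4],
])

```text
clock: 4.45
position: [0.4831, 0.118, 0.0287]
orientation: [-0.298, 3.127, 0.003]
wrist_force: [-1.2, 6.9, 0.6]
width: 0.0438
grasp_force: 3.6
```

Emit:
step_arm([
  [0, -0.002, 0, 0, 4.4],
  [0, -0.004, 0, 0, 4.4],
  [0, -0.006, 0, 0, 4.4],
  [0, -0.006, 0, 0, 4.4],
])

```text
clock: 4.78
position: [0.4833, 0.1178, 0.0287]
orientation: [-0.302, 3.127, 0.008]
wrist_force: [-2.5, 13.8, -1.6]
width: 0.0444
grasp_force: 7.1
```

To row units: -0.1 cm / 50 = -0.002, -0.05 cm / 50 = -0.001.

Emit:
step_arm([
  [0, 0, -0.001, 0, 4.4],
  [0, 0, -0.002, 0, 4.4],
  [0, 0, -0.002, 0, 4.4],
])

```text
clock: 5.03
position: [0.4832, 0.1178, 0.0295]
orientation: [-0.302, 3.127, 0.007]
wrist_force: [-2.7, 14.5, -4.8]
width: 0.0439
grasp_force: 7.5
```

To row units: -0.2 cm / 50 = -0.004, -0.15 cm / 50 = -0.003.

Emit:
step_arm([
  [0, 0, -0.001, 0, 4.4],
  [0, 0, -0.002, 0, 4.4],
  [0, 0, -0.003, 0, 4.4],
  [0, 0, -0.004, 0, 4.4],
  [0, 0, -0.004, 0, 4.4],
])

```text
clock: 5.45
position: [0.4834, 0.118, 0.0314]
orientation: [-0.302, 3.126, 0.008]
wrist_force: [-3.0, 14.8, -3.2]
width: 0.0446
grasp_force: 7.7
```

To row units: -0.33 cm / 50 = -0.0066, -0.25 cm / 50 = -0.005.

Emit:
step_arm([
  [0, 0, -0.001, 0, 4.4],
  [0, 0, -0.002, 0, 4.4],
  [0, 0, -0.003, 0, 4.4],
  [0, 0, -0.004, 0, 4.4],
  [0, 0, -0.005, 0, 4.4],
  [0, 0, -0.006, 0, 4.4],
  [0, 0, -0.0066, 0, 4.4],
  [0, 0, -0.0066, 0, 4.4],
])

```text
clock: 6.12
position: [0.4838, 0.1183, 0.0349]
orientation: [-0.302, 3.126, 0.008]
wrist_force: [-0.8, 15.8, -5.2]
width: 0.0446
grasp_force: 7.8
```

To row units: -16 cm / 50 = -0.32, -12 cm / 50 = -0.24.

Emit:
step_arm([
  [0, 0.02, 0, 0, 4.4],
  [0, 0.04, 0, 0, 4.4],
  [0, 0.04, -0.08, 0, 4.4],
  [0, 0.04, -0.16, 0, 4.4],
  [0, 0.04, -0.24, 0, 4.4],
  [-0.04, 0.04, -0.32, 0, 4.4],
  [-0.04, -0.08, -0.32, 0, 4.4],
  [-0.04, -0.16, -0.32, 0, 4.4],
  [-0.04, -0.24, -0.32, 0, 4.4],
  [-0.04, -0.24, -0.32, 0, 4.4],
])

```text
clock: 6.95
position: [0.5264, -0.0085, 0.1956]
orientation: [-0.283, 3.128, -0.006]
wrist_force: [-0.3, -0.6, -0.4]
width: 0.0442
grasp_force: 0.0
```

Run:
```python
from h import *
st(); S=avg("side",12); z=np.load("avg.npz")
np.savez("avg2.npz",S=S["image"])
A=z["S"];B=S["image"]
print(B[187:199,225:236].sum(2)//3); print(((B.astype(int)-A).sum(2)//3)[187:199,225:236])
f=lambda im:cv2.resize(im[184:202,220:242],None,fx=17,fy=17,interpolation=cv2.INTER_CUBIC)
a=np.hstack([f(A),f(B)]);cv2.imwrite("pics/knob2.png",((a/255.)**.5*255).astype(np.uint8)[:,:,::-1])
```

```text
6.95 [ 0.5264 -0.0085  0.1956] F [-0.27 -0.65 -0.4 ] w 0.0442 g 0.0
[[162 147  78  13  19  29  49  51  35  46  73]
 [162 137  65  11  20  25  39  53  50  32  27]
 [165 119  43  12  24  23  29  36  47  38  22]
 [167 111  30  21  32  38  39  36  39  33  25]
 [166 105  15  31  47  50  51  47  37  25  22]
 [162  99  17  40  45  45  42  42  32  24  22]
 [162 110  36  22  26  30  28  25  24  27  24]
 [159 146  80   7  12  17  17  17  21  28  25]
 [156 164 131  64  11   8  12  16  21  26  25]
 [156 161 159 122  71  31  10  18  27  26  22]
 [157 159 162 156 144  94  34  18  22  28  25]
 [158 158 160 163 168 149 111  54  18  17  24]]
[[  3   4   2   0  -2  -1   2   1  -1   1   0]
 [  3   4   1  -4   2   2  -1   3   3   1   0]
 [  4   3   3   0   4  -3   1  -6   1   1   2]
 [  4   3   3   1   2   4   4   4   3   2   2]
 [  5   6 -20   2  15   9  13  12   9   0  -1]
 [  4   6 -43  -5  18  14  12  11   5   1  -1]
 [  6   7 -19 -11   9   8   8   3   0   4  -2]
 [  5   4   2   1   4   3  -2   2   2   1   4]
 [  2   4   2   1  -1  -3   1  -2   1  -1   1]
 [  3   4   2   2   0   1  -3   0   1   1  -2]
 [  4   5   3   3   4   2   0   3   1   3   3]
 [  4   3   4   6   3   3   3   0   0   1   5]]
```

View pics/knob2.png

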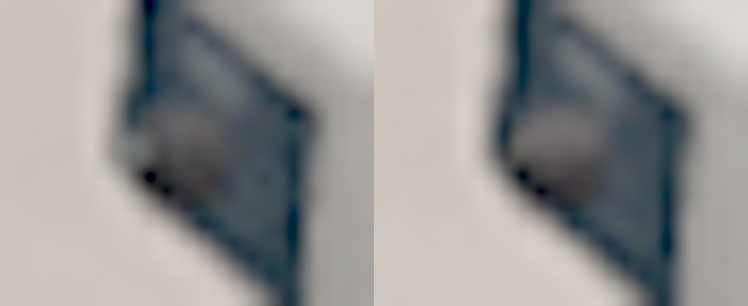

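The pointer has moved. Before, it was a bright patch at the knob's left edge (227,192). Now it is a bright band along the knob's top (228–232, 191). I'll go over to the tube and check the knob from the top camera.

```bash
python3 -c "
from h import *
go([.5427,-.1719,.195],79)"
```

```text
shift [  1.57 -17.15   0.  ] turn 21.8 ynow 100.8 tilt [-1.e-04  1.e-04 -1.e+00] t 7.55
```

To row units: -17.2 cm / 50 = -0.344, -16 cm / 50 = -0.32, 21.8 degrees / 180 = 0.1211.

Emit:
step_arm([
  [0.008, -0.08, 0, 0.0389, 4.0],
  [0.016, -0.16, 0, 0.0778, 4.0],
  [0.024, -0.24, 0, 0.1211, 4.0],
  [0.032, -0.32, 0, 0.1211, 4.0],
  [0.032, -0.344, 0, 0.1211, 4.0],
  [0.032, -0.344, 0, 0.1211, 4.0],
  [0.032, -0.344, 0, 0.1211, 4.0],
])

```text
clock: 8.13
position: [0.5423, -0.1729, 0.1948]
orientation: [-0.303, -3.127, -0.001]
wrist_force: [0.0, 0.9, 0.2]
width: 0.0395
grasp_force: 0.0
```

Run:
```python
from h import *
st(); T=avg("top",10);S=avg("side",4); z=np.load("avg.npz"); A=z["T"];B=T["image"]
g=lambda im:im[191:203,168:182].astype(int).sum(2)//3
print(g(A));print(g(B))
print("face px/up etc")
Rm=R.from_euler("z",.187).as_matrix(); org=np.array([.5585,.1447,0])
ax=np.array([-.990,0,.139]);k=np.array([-.0725,0,.0311]);up=np.array([.139,0,.990])
for th in(-.4,-.2,0,.2,.4,.7):
    r=.0085*(np.cos(th)*up+np.sin(th)*np.array([0,1,0]))
    P=np.array([k+r-.004*ax,k+r+.0065*ax])@Rm.T+org
    print(th,proj(T,P).round(1).tolist(),proj(S,P).round(1).tolist())
go([.5427,-.1719,.098],79)
# refresh tube
for c,b in((S,(275,210,295,232)),(T,(300,160,320,182))):
    h=cv2.cvtColor(c["image"][b[1]:b[3],b[0]:b[2]],cv2.COLOR_RGB2HSV); m=cv2.inRange(h,(18,120,90),(35,255,255)); print(cv2.countNonZero(m))
f=lambda im:cv2.resize(im[186:206,162:188],None,fx=14,fy=14,interpolation=cv2.INTER_CUBIC)
cv2.imwrite("pics/k3.png",np.hstack([f(A),f(B)])[:,:,::-1])
```

```text
8.1333 [ 0.5423 -0.1729  0.1948] F [0.01 0.91 0.21] w 0.0395 g 0.0
[[ 95  91  86  81  77  73  68  65  59  51  44  37  33  28]
 [ 72  68  65  61  55  49  46  43  38  30  24  24  22  22]
 [ 47  46  46  46  44  40  35  31  26  26  30  37  42  50]
 [ 28  31  37  43  45  41  36  30  31  49  66  76  85  95]
 [ 30  37  42  46  47  43  37  32  49  85 109 119 123 129]
 [ 68  72  66  55  47  44  38  34  62 109 136 143 143 145]
 [114 113  99  72  50  43  37  34  67 115 142 148 148 148]
 [142 139 122  91  61  50  46  47  77 118 142 148 147 146]
 [148 147 135 112  89  81  80  84 104 129 144 147 147 147]
 [148 148 144 133 122 119 120 123 131 141 146 147 147 147]
 [147 148 147 144 142 141 142 143 145 146 147 147 147 147]
 [147 147 147 147 146 148 147 147 147 147 147 147 147 146]]
[[107 102  98  93  89  83  79  75  68  59  51  44  40  34]
 [ 83  79  75  69  63  58  55  51  45  36  31  28  27  26]
 [ 55  54  53  54  52  50  48  43  36  31  36  43  50  58]
 [ 34  37  44  52  55  56  53  48  44  57  76  88  96 107]
 [ 36  42  48  54  58  58  56  50  62  97 123 134 138 144]
 [ 79  82  77  64  56  56  54
[... 198 characters left out ...]
164 163]
 [164 164 159 147 133 130 133 137 146 157 163 164 164 164]
 [164 164 163 160 157 157 158 159 161 163 163 163 163 163]
 [163 163 163 163 163 164 164 163 164 164 163 163 163 162]]
face px/up etc
-0.4 [[175.0, 195.1], [175.6, 199.5]] [[231.8, 191.6], [228.4, 191.9]]
-0.2 [[174.3, 195.2], [174.8, 199.5]] [[231.6, 191.3], [228.2, 191.5]]
0 [[173.6, 195.3], [174.1, 199.6]] [[231.4, 191.0], [228.0, 191.3]]
0.2 [[172.8, 195.4], [173.4, 199.8]] [[231.2, 190.8], [227.7, 191.1]]
0.4 [[172.2, 195.6], [172.7, 199.9]] [[230.9, 190.8], [227.5, 191.1]]
0.7 [[171.4, 195.9], [171.9, 200.2]] [[230.6, 190.9], [227.2, 191.2]]
shift [-0.01  0.13  9.7 ] turn -0.1 ynow 78.9 tilt [ 0.  0. -1.] t 8.8333
87
0
```

View pics/k3.png

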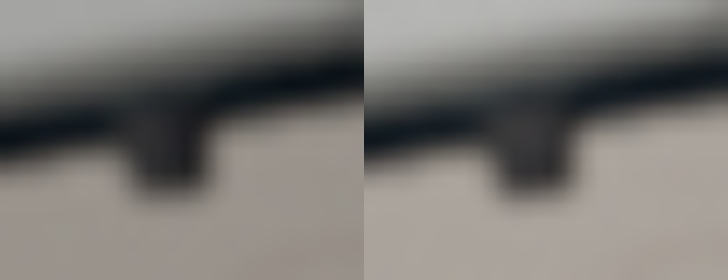

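The knob turned about 0.7 rad. Before I grip anything, I'll correct the side camera's local offset using the fingertip pose in the earlier picture, which gives a better pointer angle.

Run:
```python
from h import *
S=cam("side"); im=cv2.imread("pics/atknob.png")[:, :420]
g=cv2.resize(cv2.cvtColor(im,cv2.COLOR_BGR2GRAY),None,fx=1/6,fy=1/6,interpolation=cv2.INTER_AREA)
print(g[28:48,20:36])   # rows 188.., cols 225..
Rt=R.from_rotvec([-.295,3.127,.001]).as_matrix(); p=np.array([.4813,.1301,.0294])
for y in(-.0219,-.0394):
    print(y,proj(S,np.array([p+Rt@[x,y,.019] for x in(.009,-.009)])).round(2).tolist())
y_m=Rt[:,1]; ym=np.array([-.186,.983,0])
# knob from contact: y_m exact, x_m from vision
c=np.array([.483,.1184,.0311])+.0135*ym
for xs in(.0045,.0065):
    k=c+xs*np.array([.9825,.186,0]); Rm=R.from_euler("z",.187).as_matrix()
    ax=Rm@[-.990,0,.139]; up=Rm@[.139,0,.990]; left=Rm@[0,1,0]
    print("k",k.round(4),"axis",proj(S,np.array([k-.004*ax,k+.0065*ax])).round(2).tolist())
    for th in(-.6,-.4,-.2,0,.2):
        r=.0085*(np.cos(th)*up+np.sin(th)*left); print(th,proj(S,np.array([k+r-.004*ax,k+r+.0065*ax])).round(2).tolist())
    for th in(.5,.7,.9):
        r=.0085*(np.cos(th)*up+np.sin(th)*left); print("face",th,proj(S,np.array([k+.0065*ax+.5*r,k+.0065*ax+r])).round(2).tolist())
```

```text
[[ 52  50  55  49  48  87  98  82  62  55  57  57  59  60  49  57]
 [ 53  56  53  55  56  73  82  74  61  49  61  61  58  61  55  45]
 [ 61  57  55  59  56  50  58  54  55  59  58  58  62  58  54  63]
 [ 57  70  64  55  55  53  59  59  51  64  59  54  54  68 114 134]
 [ 51  67  67  55  57  59  62  59  58  62  60  54  47  86 143 160]
 [ 52  55  58  60  56  57  50  49  59  58  58  57  46 105 147 156]
 [ 56  56  48  50  53  62  60  56  58  61  60  54  47 113 147 154]
 [ 42  43  47  47  46  58  60  57  60  63  59  48  42 115 146 154]
 [ 35  36  41  34  44  61  58  56  59  59  59  49  43 122 149 154]
 [ 97 110 144 115  50  57  54  52  52  53  53  49  43 130 151 150]
 [174 179 191 141  41  51  60  57  53  55  55  53  46 129 150 150]
 [200 202 200 141  31  49  60  54  55  59  54  50  61 129 149 150]
 [196 198 199 142  32  51  60  58  55  58  63  48  68 131 148 150]
 [195 197 202 146  29  52  51  63  59  59  51  42  62 131 148 150]
 [193 197 201 144  27  36  57  61  57  53  45  48  75 130 148 149]
 [195 196 201 148  40  37  47  42  48  31  38 106 117 133 143 149]
 [194 196 199 157  73  28  2
[... 443 characters left out ...]
[[230.92, 191.57], [227.48, 191.84]]
-0.2 [[230.71, 191.2], [227.28, 191.47]]
0 [[230.48, 190.92], [227.05, 191.19]]
0.2 [[230.25, 190.76], [226.82, 191.03]]
face 0.5 [[226.65, 192.49], [226.47, 191.0]]
face 0.7 [[226.54, 192.56], [226.26, 191.14]]
face 0.9 [[226.44, 192.68], [226.07, 191.38]]
k [0.4869 0.1329 0.0311] axis [[230.89, 193.56], [227.47, 193.84]]
-0.6 [[231.76, 191.89], [228.32, 192.17]]
-0.4 [[231.57, 191.43], [228.14, 191.7]]
-0.2 [[231.36, 191.06], [227.94, 191.32]]
0 [[231.14, 190.78], [227.71, 191.05]]
0.2 [[230.9, 190.62], [227.48, 190.89]]
face 0.5 [[227.3, 192.35], [227.13, 190.86]]
face 0.7 [[227.19, 192.42], [226.92, 191.0]]
face 0.9 [[227.1, 192.54], [226.72, 191.24]]
```

Both views put the pointer about 0.3 rad past upright, on the clockwise side. I'll go back and turn it slightly anticlockwise with the right pad moving up.

```bash
python3 -c "
from h import *
go([.4805,.1317,.195],100.7)"
```

```text
shift [11.92 28.74  0.  ] turn -21.8 ynow 78.9 tilt [ 0. -0. -1.] t 8.8833
```

To row units: 28.7 cm / 50 = 0.574, 25.2 cm / 50 = 0.504, -21.8 degrees / 180 = -0.1211.

Emit:
step_arm([
  [0.03, 0.072, 0, -0.0333, 3.4],
  [0.06, 0.144, 0, -0.0667, 3.4],
  [0.09, 0.216, 0, -0.1, 3.4],
  [0.12, 0.288, 0, -0.1211, 3.4],
  [0.15, 0.36, 0, -0.1211, 3.4],
  [0.18, 0.432, 0, -0.1211, 3.4],
  [0.21, 0.504, 0, -0.1211, 3.4],
  [0.238, 0.574, 0, -0.1211, 3.4],
  [0.238, 0.574, 0.08, -0.1211, 3.4],
  [0.238, 0.574, 0.16, -0.1211, 3.4],
  [0.238, 0.574, 0.16, -0.1211, 3.4],
])

```text
clock: 9.8
position: [0.476, 0.1308, 0.1093]
orientation: [0.297, -3.117, 0.004]
wrist_force: [-1.2, -1.1, -0.4]
width: 0.0339
grasp_force: 0.0
```

```bash
python3 -c "
from h import *
st();go([.4805,.1317,.030],100.7)"
```

```text
9.8 [0.476  0.1308 0.1093] F [-1.24 -1.06 -0.36] w 0.0339 g 0.0
shift [-0.54  0.02  7.93] turn 0.2 ynow 100.9 tilt [-0.0105 -0.0037 -0.9999] t 9.8
```

To row units: 4 cm / 50 = 0.08, 2 cm / 50 = 0.04.

Emit:
step_arm([
  [0, 0, 0.04, 0, 3.4],
  [0, 0, 0.08, 0, 3.4],
  [0, 0, 0.08, 0, 3.4],
])

```text
clock: 10.05
position: [0.4794, 0.1303, 0.0739]
orientation: [0.292, -3.124, 0.002]
wrist_force: [-0.2, 0.7, 0.2]
width: 0.0342
grasp_force: 0.0
```

```bash
python3 -c "
from h import *
st();go([.4805,.1317,.030],100.7)"
```

```text
10.05 [0.4794 0.1303 0.0739] F [-0.18  0.69  0.2 ] w 0.0342 g 0.0
shift [-0.15  0.12  4.39] turn -0.0 ynow 100.7 tilt [-0.0035 -0.0015 -1.    ] t 10.05
```

To row units: 4.1 cm / 50 = 0.082, 3 cm / 50 = 0.06.

Emit:
step_arm([
  [0, 0, 0.03, 0, 3.4],
  [0, 0, 0.06, 0, 3.4],
  [0, 0, 0.082, 0, 3.4],
  [0, 0, 0.082, 0, 3.4],
  [0, 0.008, 0.082, 0, 3.4],
  [0, 0.012, 0.082, 0, 3.4],
  [0, 0.012, 0.082, 0, 3.4],
])

```text
clock: 10.63
position: [0.4801, 0.1382, 0.0351]
orientation: [-0.295, 3.126, 0.001]
wrist_force: [-1.1, 0.4, -0.8]
width: 0.0342
grasp_force: 0.0
```

To row units: 0.2 cm / 50 = 0.004, 0.1 cm / 50 = 0.002.

Emit:
step_arm([
  [0, 0.002, 0, 0, 3.4],
  [0, 0.004, 0, 0, 3.4],
  [0, 0.004, 0, 0, 3.4],
])

```text
clock: 10.88
position: [0.4792, 0.1395, 0.0344]
orientation: [-0.295, 3.127, 0.0]
wrist_force: [-0.2, 0.1, 0.4]
width: 0.0343
grasp_force: 0.0
```

To row units: 0.2 cm / 50 = 0.004, 0.1 cm / 50 = 0.002.

Emit:
step_arm([
  [0, 0.002, 0, 0, 3.4],
  [0, 0.004, 0, 0, 3.4],
  [0, 0.004, 0, 0, 3.4],
])

```text
clock: 11.13
position: [0.4788, 0.1408, 0.034]
orientation: [0.294, -3.128, 0.001]
wrist_force: [0.2, -0.7, 0.9]
width: 0.0338
grasp_force: 0.5
```

Left and right contacts put the knob at about 16.3 mm across and centred as expected. Pressing a bit more, then up about 1.7 mm (+0.2 rad).

To row units: 0.5 cm / 50 = 0.01, 0.4 cm / 50 = 0.008.

Emit:
step_arm([
  [0, 0.004, 0, 0, 3.4],
  [0, 0.008, 0, 0, 3.4],
  [0, 0.01, 0, 0, 3.4],
  [0, 0.01, 0, 0, 3.4],
])

```text
clock: 11.47
position: [0.4786, 0.1415, 0.0339]
orientation: [0.288, -3.128, 0.008]
wrist_force: [2.8, -12.7, 0.0]
width: 0.0338
grasp_force: 6.3
```

To row units: -0.18 cm / 50 = -0.0036, -0.15 cm / 50 = -0.003.

Emit:
step_arm([
  [0, 0, -0.001, 0, 3.4],
  [0, 0, -0.002, 0, 3.4],
  [0, 0, -0.003, 0, 3.4],
  [0, 0, -0.0036, 0, 3.4],
  [0, 0, -0.0036, 0, 3.4],
])

```text
clock: 11.88
position: [0.4788, 0.1414, 0.0354]
orientation: [-0.287, 3.128, -0.008]
wrist_force: [4.7, -11.5, -2.2]
width: 0.0343
grasp_force: 6.3
```

To row units: -16 cm / 50 = -0.32, -12 cm / 50 = -0.24, 21.8 degrees / 180 = 0.1211.

Emit:
step_arm([
  [0, -0.01, 0, 0, 3.8],
  [0, -0.018, 0, 0, 3.8],
  [0, -0.018, -0.08, 0, 4],
  [0, -0.018, -0.16, 0, 4],
  [0, -0.018, -0.24, 0, 4],
  [0, -0.018, -0.32, 0, 4],
  [0, -0.09, -0.32, 0.0389, 4],
  [0, -0.17, -0.32, 0.0778, 4],
  [0, -0.24, -0.32, 0.1211, 4],
  [0, -0.24, -0.32, 0.1211, 4],
  [0, -0.24, -0.32, 0.1211, 4],
])

```text
clock: 12.8
position: [0.5002, 0.0266, 0.196]
orientation: [0.308, 3.126, -0.0]
wrist_force: [-0.1, 1.2, -0.3]
width: 0.0404
grasp_force: 0.0
```

```bash
python3 -c "
from h import *
st();go([.5427,-.1719,.195],79)"
```

```text
12.8 [0.5002 0.0266 0.196 ] F [-0.09  1.18 -0.29] w 0.0404 g 0.0
shift [ -8.04 -18.64   0.1 ] turn -0.3 ynow 78.7 tilt [ 2.e-04 -2.e-04 -1.e+00] t 12.8
```

Emit:
step_arm([
  [-0.032, -0.074, 0, 0, 4],
  [-0.064, -0.148, 0, 0, 4],
  [-0.096, -0.222, 0, 0, 4],
  [-0.128, -0.296, 0, 0, 4],
  [-0.16, -0.372, 0, 0, 4],
  [-0.16, -0.372, 0, 0, 4],
  [-0.16, -0.372, 0, 0, 4],
])

```text
clock: 13.38
position: [0.5432, -0.1706, 0.1955]
orientation: [-0.304, -3.127, -0.0]
wrist_force: [-0.4, 0.3, -0.0]
width: 0.0402
grasp_force: 0.0
```

Run:
```python
from h import *
st(); T=avg("top",10);S=avg("side",10); A=np.load("avg.npz");B=np.load("avg2.npz")["S"]
d=lambda im:im.astype(int).sum(2)//3
print("S now\n",d(S["image"])[188:196,225:235]);print("S-B\n",(d(S["image"])-d(B))[188:196,225:235]);print("S-A\n",(d(S["image"])-d(A["S"]))[188:196,225:235])
print("T now\n",d(T["image"])[191:201,168:180])
go([.5427,-.1719,.098],79)
np.savez("avg3.npz",S=S["image"],T=T["image"])
```

```text
13.3833 [ 0.5432 -0.1706  0.1955] F [-0.41  0.32 -0.03] w 0.0402 g 0.0
S now
 [[166 138  66  14  18  25  42  53  51  31]
 [167 118  43  14  22  23  27  37  47  39]
 [168 112  30  18  26  38  42  38  38  34]
 [168 106  25  37  44  49  51  44  31  24]
 [165  99  25  45  47  43  39  36  33  24]
 [163 108  37  23  27  25  24  24  27  26]
 [160 148  82   8   8  17  20  15  19  28]
 [157 167 133  66  12   8  13  17  23  30]]
S-B
 [[ 4  1  1  3 -2  0  3  0  1 -1]
 [ 2 -1  0  2 -2  0 -2  1  0  1]
 [ 1  1  0 -3 -6  0  3  2 -1  1]
 [ 2  1 10  6 -3 -1  0 -3 -6 -1]
 [ 3  0  8  5  2 -2 -3 -6  1  0]
 [ 1 -2  1  1  1 -5 -4 -1  3 -1]
 [ 1  2  2  1 -4  0  3 -2 -2  0]
 [ 1  3  2  2  1  0  1  1  2  4]]
S-A
 [[  7   6   2  -1   1   2   2   3   4   1]
 [  6   3   4   3   3  -3  -1  -4   1   2]
 [  5   4   3  -2  -4   4   7   7   2   3]
 [  7   7 -10   8  12   9  13  10   3  -1]
 [  7   7 -35   0  20  12   9   5   6   1]
 [  7   5 -18 -10  11   3   5   3   3   3]
 [  6   6   4   2   1   4   2   0   0   1]
 [  3   7   4   3   0  -2   2  -1   4   3]]
T now
 [[107 102  98  92  88  83  79  74  67  60  51  44]
 [ 83  78  75  70  63  59  55  51  44  36  30  28]
 [ 55  54  55  54  52  49  48  41  33  30  35  43]
 [ 34  38  47  53  56  56  54  45  41  56  76  87]
 [ 36  44  52  58  58  58  56  48  59  97 124 133]
 [ 79  82  77  64  56  55  54  50  75 122 151 159]
 [129 128 113  84  60  57  53  49  79 129 158 165]
 [158 155 138 104  73  68  64  60  89 133 158 164]
 [165 163 151 125 100  95  96  98 117 144 160 164]
 [164 164 159 146 134 132 134 137 147 157 163 164]]
shift [-0.01 -0.21  9.78] turn -0.1 ynow 78.9 tilt [-0.  0. -1.] t 14.3833
```

The pointer tip now shows at top (173.2,198), where upright is expected at about 173.1–173.6, so the knob is done. Next, the tube.

To row units: 9.7 cm / 50 = 0.194, 9.2 cm / 50 = 0.184.

Emit:
step_arm([
  [0, -0.002, 0.06, 0, 4],
  [0, -0.002, 0.12, 0, 4],
  [0, -0.002, 0.16, 0, 4],
  [0, -0.002, 0.184, 0, 4],
  [0, -0.002, 0.194, 0, 4],
  [0, -0.002, 0.194, 0, 4],
  [0, -0.002, 0.194, 0, 4],
])

```text
clock: 14.97
position: [0.5435, -0.171, 0.0996]
orientation: [0.303, 3.126, -0.0]
wrist_force: [0.8, -0.7, 0.0]
width: 0.0398
grasp_force: 0.0
```

Emit:
step_arm([
  [0, 0, 0, 0, 3],
  [0, 0, 0, 0, 2.2],
  [0, 0, 0, 0, 1.8],
  [0, 0, 0, 0, 1.2],
  [0, 0, 0, 0, 0.8],
  [0, 0, 0, 0, 0.8],
  [0, 0, 0, 0, 0.8],
])

```text
clock: 15.55
position: [0.5434, -0.1709, 0.0994]
orientation: [0.302, 3.126, -0.0]
wrist_force: [0.2, 0.5, 4.5]
width: 0.0154
grasp_force: 30.0
```

To row units: -15 cm / 50 = -0.3, -12 cm / 50 = -0.24.

Emit:
step_arm([
  [0, 0, -0.02, 0, 0.8],
  [0, 0, -0.06, 0, 0.8],
  [0, 0, -0.12, 0, 0.8],
  [0, 0, -0.18, 0, 0.8],
  [0, 0, -0.24, 0, 0.8],
  [0, 0, -0.3, 0, 0.8],
  [0, 0, -0.3, 0, 0.8],
  [0, 0, -0.3, 0, 0.8],
])

```text
clock: 16.22
position: [0.5435, -0.171, 0.2508]
orientation: [0.302, 3.124, -0.0]
wrist_force: [-0.1, 0.0, -0.2]
width: 0.0155
grasp_force: 30.0
```

Run:
```python
from h import *
st(); S=avg("side",3);s=ctrl.state();p=s["position"]
q=proj(S,np.array([p,p-[0,0,.097],p+[0,0,.006],p-[0,0,.019]])).round(1);print(q.tolist())
x,y=int(q[0][0]),int(q[0][1])
save(S,"grip",(x-50,y-40,x+50,y+70),5)
go([.5746,.1477,.25],100.7)
```

```text
16.2167 [ 0.5435 -0.171   0.2508] F [-0.15  0.01 -0.22] w 0.0155 g 30.0
[[284.4, 151.9], [283.9, 196.9], [284.4, 148.9], [284.3, 161.0]]
shift [ 2.88 31.84 -0.23] turn -21.7 ynow 79.0 tilt [-2.4e-03  6.0e-04 -1.0e+00] t 16.3667
```

View pics/grip.png

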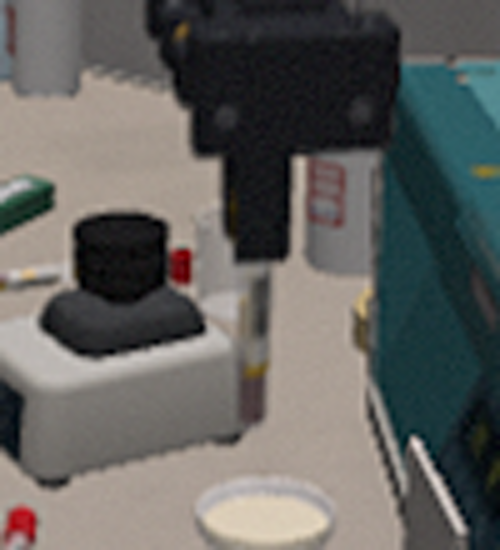

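The tube is held upright within about 1°: it exits the fingers at crop (257,262) and its bottom is at (252,420). Moving over the cup.

To row units: 31.9 cm / 50 = 0.638, 31 cm / 50 = 0.62.

Emit:
step_arm([
  [0.006, 0.064, 0, 0, 0.8],
  [0.012, 0.132, 0, 0, 0.8],
  [0.018, 0.206, 0, 0, 0.8],
  [0.026, 0.28, 0, 0, 0.8],
  [0.032, 0.356, 0, 0, 0.8],
  [0.04, 0.43, 0, 0, 0.8],
  [0.046, 0.5, 0, 0, 0.8],
  [0.052, 0.57, 0, 0, 0.8],
  [0.056, 0.62, 0, 0, 0.8],
  [0.058, 0.638, 0, 0, 0.8],
  [0.058, 0.638, 0, 0, 0.8],
  [0.058, 0.638, 0, 0, 0.8],
])

```text
clock: 17.37
position: [0.575, 0.1465, 0.2478]
orientation: [-0.303, -3.125, 0.003]
wrist_force: [-0.3, -0.3, -0.5]
width: 0.0154
grasp_force: 30.0
```

Run:
```python
from h import *
st(); go([.5752,.1486,.232],None); S=avg("side",3);s=ctrl.state();p=np.array(s["position"])
print(proj(S,np.array([p-[0,0,.095],[p[0],p[1],.1265]])).round(2).tolist())
x,y=258,135
save(S,"hover",(x-40,y-40,x+40,y+50),6)
g=S["image"][125:160,244:272].astype(int).sum(2)//3
np.set_printoptions(linewidth=200); print(g[4:])
```

```text
17.3667 [0.575  0.1465 0.2478] F [-0.32 -0.28 -0.48] w 0.0154 g 30.0
shift [0.02 0.21 1.58] turn 0 ynow 78.9 tilt [-0.0018 -0.0017 -1.    ] t 17.3667
[[257.79, 147.81], [257.96, 157.02]]
[[121 122 113 102  89 114 146 152 153 152 151 127 103  80  63  92 146 159 157 157 143 134 127 130 123 120 100  98]
 [139 143 138 128 121 144 154 150 151 154 148 117 101  83  54  89 142 159 154 154 153 157 157 159 142 134 127 130]
 [153 154 155 153 155 154 151 151 152 155 151 116 101  77  48  86 146 159 156 156 153 155 156 152 155 157 157 159]
 [153 153 153 154 156 153 152 152 156 153 153 118 101  74  45  81 144 157 155 155 152 154 154 154 155 155 153 153]
 [154 152 152 152 153 151 153 152 152 157 150 118 101  73  41  77 144 159 153 152 151 155 153 155 154 153 155 156]
 [153 154 155 152 155 154 152 154 154 154 152 121 107  94  79  96 144 157 154 153 156 153 153 153 153 151 152 151]
 [152 155 154 155 155 153 154 152 153 154 152 124 111 114 108 108 146 157 152 152 151 153 155 153 151 151 151 150]
 [152 152 153 153 155 154 151 153 152 154 150 126 110 116 112 111 140 154 150 148 152 151 148 149 150 150 15
[... 1952 characters left out ...]
 151 152]
 [160 156 153 155 159 143 121  85  65  36  11  11  16  11  12  16  16  14  13  29  74 109 124 149 155 150 151 150]
 [154 150 152 157 142  90  33  12  15  19  22  20  27  18  31  26  19  24  21  18  17  13  44 107 146 153 149 151]
 [153 153 155 161 106  34  16  24  23  27  27  27  23  31  28  30  27  26  18  21  21  20  13  61 137 156 153 152]
 [151 156 156 166  96   2  23  24  24  28  28  28  27  26  31  22  28  24  24  22  26  28  15  66 142 156 151 153]
 [152 152 153 164 100   7  17  28  27  31  31  31  29  28  26  29  24  26  30  22  28  21   4  63 142 159 152 154]
 [154 154 153 166 113  34  12  19  13  26  23  23  27  26  23  27  24  22  25  20  19  15   0  89 152 166 161 158]]
```

View pics/hover.png

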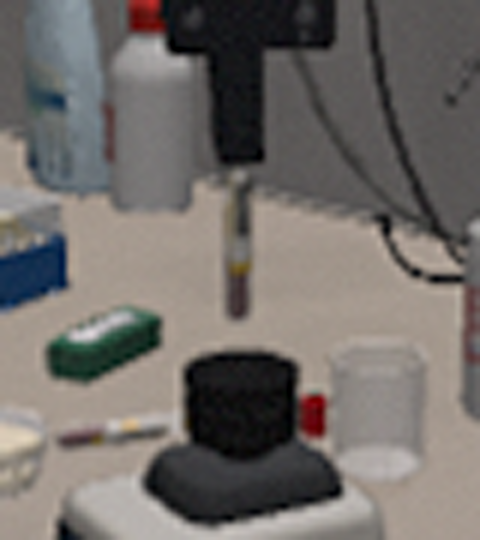

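Tube bottom at (257.2,148) and cup centre column 257.6, so they are aligned within about 1 mm. Lowering.

To row units: 3.1 cm / 50 = 0.062, 0.17 cm / 50 = 0.0034.

Emit:
step_arm([
  [-0.001, 0.0034, 0.012, 0, 0.8],
  [-0.001, 0.0034, 0.028, 0, 0.8],
  [-0.001, 0.0034, 0.044, 0, 0.8],
  [-0.001, 0.0034, 0.056, 0, 0.8],
  [-0.001, 0.0034, 0.062, 0, 0.8],
  [-0.001, 0.0034, 0.062, 0, 0.8],
  [-0.001, 0.0034, 0.062, 0, 0.8],
])

```text
clock: 18.1
position: [0.5763, 0.1494, 0.2176]
orientation: [-0.302, -3.127, 0.0]
wrist_force: [-0.7, 0.5, 0.2]
width: 0.0152
grasp_force: 30.0
```

To row units: 0.2 cm / 50 = 0.004, 0.1 cm / 50 = 0.002.

Emit:
step_arm([
  [0, 0, 0.002, 0, 0.8],
  [0, 0, 0.004, 0, 0.8],
  [0, 0, 0.004, 0, 0.8],
])

```text
clock: 18.35
position: [0.5764, 0.1495, 0.2159]
orientation: [0.303, 3.127, 0.0]
wrist_force: [0.8, -0.4, 0.4]
width: 0.0156
grasp_force: 30.0
```

To row units: 0.1 cm / 50 = 0.002.

Emit:
step_arm([
  [0, 0, 0.002, 0, 0.8],
  [0, 0, 0.002, 0, 0.8],
  [0, 0, 0.002, 0, 0.8],
])

```text
clock: 18.6
position: [0.5763, 0.1495, 0.2149]
orientation: [0.302, 3.127, 0.0]
wrist_force: [0.3, -0.9, -0.8]
width: 0.0154
grasp_force: 30.0
```

To row units: 0.1 cm / 50 = 0.002.

Emit:
step_arm([
  [0, 0, 0.002, 0, 0.8],
  [0, 0, 0.002, 0, 0.8],
  [0, 0, 0.002, 0, 0.8],
])

```text
clock: 18.85
position: [0.5764, 0.1496, 0.2139]
orientation: [0.302, 3.127, 0.0]
wrist_force: [-0.4, 0.2, 0.3]
width: 0.0156
grasp_force: 30.0
```

To row units: 0.1 cm / 50 = 0.002, -0.05 cm / 50 = -0.001.

Emit:
step_arm([
  [0, -0.001, 0.002, 0, 0.8],
  [0, -0.001, 0.002, 0, 0.8],
  [0, -0.001, 0.002, 0, 0.8],
])

```text
clock: 19.1
position: [0.5764, 0.1492, 0.213]
orientation: [0.302, 3.127, 0.001]
wrist_force: [-0.0, -0.3, 1.9]
width: 0.0154
grasp_force: 30.0
```

To row units: 0.1 cm / 50 = 0.002.

Emit:
step_arm([
  [0, 0, 0.002, 0, 0.8],
  [0, 0, 0.002, 0, 0.8],
  [0, 0, 0.002, 0, 0.8],
])

```text
clock: 19.35
position: [0.5764, 0.1492, 0.2119]
orientation: [0.302, 3.127, 0.0]
wrist_force: [0.1, 1.4, 2.0]
width: 0.0155
grasp_force: 30.0
```

To row units: 0.1 cm / 50 = 0.002.

Emit:
step_arm([
  [0, 0, 0.002, 0, 0.8],
  [0, 0, 0.002, 0, 0.8],
  [0, 0, 0.002, 0, 0.8],
])

```text
clock: 19.6
position: [0.5764, 0.1491, 0.2109]
orientation: [0.302, 3.127, 0.0]
wrist_force: [0.7, 1.0, 2.1]
width: 0.0154
grasp_force: 30.0
```

To row units: 0.1 cm / 50 = 0.002.

Emit:
step_arm([
  [0, 0, 0.002, 0, 0.8],
  [0, 0, 0.002, 0, 0.8],
  [0, 0, 0.002, 0, 0.8],
])

```text
clock: 19.85
position: [0.5764, 0.1491, 0.2099]
orientation: [0.302, 3.127, 0.0]
wrist_force: [0.3, 1.6, 3.2]
width: 0.0155
grasp_force: 30.0
```

To row units: 0.07 cm / 50 = 0.0014.

Emit:
step_arm([
  [0, 0, 0.0014, 0, 0.8],
  [0, 0, 0.0014, 0, 0.8],
  [0, 0, 0.0014, 0, 0.8],
])

```text
clock: 20.1
position: [0.5763, 0.1491, 0.2092]
orientation: [0.302, 3.127, 0.0]
wrist_force: [0.5, 1.2, 3.7]
width: 0.0155
grasp_force: 30.0
```

Run:
```python
from h import *
F=[];im=0
for _ in range(14): S=cam("side");im=im+S["image"].astype(float);s=ctrl.state();F.append(s["wrist_force"])
st();print(np.mean(F,0).round(2),np.std(F,0).round(2),s["clock"])
im/=14; A=np.load("avg3.npz")["S"].astype(float)
# cup rim bottom/base motion: column-mean vertical profile
for c in((250,265),): print(np.c_[np.arange(150,162),A[150:162,261:266].mean((1,2)).round(),im[150:162,261:266].mean((1,2)).round()].tolist())
S["image"]=im.astype(np.uint8); save(S,"press",(218,95,298,185),6)
```

```text
20.8 [0.5763 0.149  0.2091] F [0.38 0.86 3.92] w 0.0156 g 30.0
[0.4  1.3  3.78] [0.44 0.45 0.49] 20.8
[[150.0, 158.0, 153.0], [151.0, 158.0, 153.0], [152.0, 158.0, 152.0], [153.0, 125.0, 156.0], [154.0, 49.0, 141.0], [155.0, 19.0, 78.0], [156.0, 24.0, 17.0], [157.0, 27.0, 21.0], [158.0, 27.0, 25.0], [159.0, 19.0, 26.0], [160.0, 13.0, 23.0], [161.0, 15.0, 16.0]]
```

View pics/press.png

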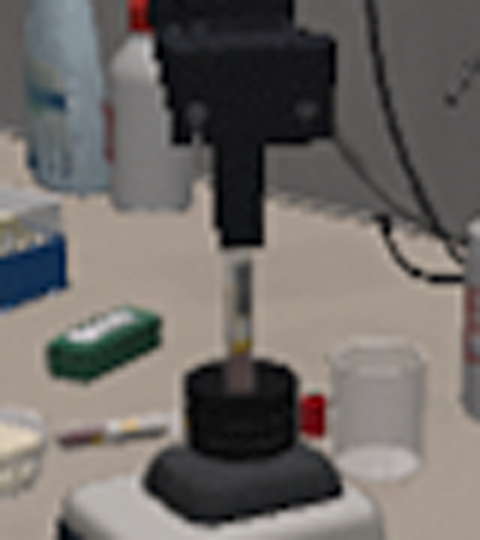

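The tube stands upright in the cup: it leaves the fingers at crop (238,250) and enters the cup at (240,380). The push is 3.8 N and the rim has sunk about 1.5 px, roughly 4 mm. Handing in.

```bash
python3 -c "
from h import *
print(ctrl.finish_job())"
```

```text
the job is handed in; nothing more can be done
None
```

I turned the knob to about upright and handed the job in holding the full-length tube upright in the mixer's cup at 3.8 N, about 4 mm down. The knob angle is the least certain part: the cameras barely resolve the pointer, and I judge it within about 0.1 rad of upright.

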